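# Set out the display tray so that the customers read the row as the bins show it

### The arm

A 7-joint arm with a two-finger parallel gripper is mounted at the origin on a cart in front of the work surface, level with it; the furniture and walls round the work are solid. World frame = base frame: x ahead of the robot, y to its left, z up, the work surface at z = 0. Lengths are in m, angles in rad, forces in N, time in s.
With the tool pointing down it reaches from about 0.425 to 0.8 m from the base axis. Payload 8.3 kg.
Tool frame: the origin (TCP) lies midway between the tips of the shut fingers; the grasp point (between the pads) lies 19 mm behind it; z points along the fingers, y is the line along which they close (so a half turn about z gives the same grasp; the last joint's range is limited). The gripper opens to 85 mm and grips with 20 to 120 N. Pads are 22 mm wide; open, the fingers measure 114 mm over their backs; the gripper's body (76 mm by 85 mm) begins 54 mm behind the grasp point. The pads swing forward as they close: fully open they stand 13 mm farther back than shut.
Start: joints at [1.129, 0.383, 0.016, 1.37, -0.006, 1.388, -0.046], TCP at [0.231, -0.581, 0.231] pointing down, gripper open.
Joint ranges: [-2.95, 2.95], [-0.25, 2.06], [-1.52, 1.56], [0.18, 2.33], [-1.44, 4.58], [0.02, 2.06], [-3.01, 3.01]. Speed limits (rad/s): [2.39, 2.39, 3.01, 3.01, 3.14, 3.14, 3.14].

### API

Orientations are given as [roll, pitch, yaw] about the fixed x, y, z axes, in that order (R = Rz(yaw) Ry(pitch) Rx(roll)).
In Python, from cell import env gives the robot as it stands.
- The arm moves only by the shell command python3 -m handwheel 'ROWS' [FORCE]. ROWS is JSON, one flat list of numbers, 7 for each row, row after row: the opening, from 0 (shut) to 1 (fully open), then the shift along the tool's x, y, z in cm, then the turn, a rotation vector about the tool's x, y, z in degrees. A call has 1 to 5 rows; each row is the pose to reach, as a shift and turn from the pose commanded when the call began, along the tool's axes at that moment; what a row does not reach only later rows make up. A row lasts 1/8 s, in which the tool goes at most 62.5 mm and 10.7 degrees, less where a joint would pass 70% of its speed; a pose out of reach is approached as far as the arm can. A call with a gripper value outside its range is refused whole. The fingers move at their own pace and stop on an object; FORCE is the grip in N (left out, the last holds). Time passes only in rows, so rows that repeat a pose let the fingers close. It gives the time, the measured TCP pose, the force, the opening and the grip force at its end, in the units of the state.
- env.get_obs(): the state, without advancing time (a new reading comes with each control period).
- env.get_image(name): name is "scene" or "top" or "wrist"; returns the picture (384x512x3 uint8, blue, green, red); there is no depth.
- env.camera_info(name): a dict with "fx", "fy", "cx", "cy" (pixels), "position" and "attitude" of the camera in the world; the wrist camera has in their place "mount" (4x4, takes a point from camera to tool coordinates, whose origin is the TCP and whose axes are the flange's). Camera axes: x right, y up, looking along -z (the intrinsics and any distortion apply to the point x, -y, -z); pixel columns grow to the right and rows downward; lengths in m; the calibration is good to about 2 mm. A picture is of the moment at which its call begins: read the wrist's pose just before it. camera_info takes no time and is no camera call.
- env.sign_off(): hands the job in; it is judged then, once.
The state is a dict: "time": time; "qpos": joint angles; "joint_vel": joint speeds; "joint_efforts": joint torques, N m; "ee_pos": TCP position; "ee_rot": TCP orientation; "wrist_force": force on the tool from outside, world axes, zero at the start; "torque": the same for the moment, N m; "gripper_width": opening from 0.0 (shut) to 1.0 (fully open); "grasp_force": force on a finger pad.
Only numpy, scipy, OpenCV 4.12 (cv2) and the standard library are available. Lean on these libraries where they do the work, as an engineer would, in place of code of your own. Each camera call takes 0.05 s, during which the arm holds its last target. There are 200 camera calls.

### The job

Set the four goods out from their bins into the wooden display tray, one standing or lying in the middle of each compartment, the same way up as now. The customers stand across the table and shall read the row from left to right as you read the bins, so seen from your side the order is reversed: what is in your leftmost bin goes into your rightmost compartment, and so on. Set each one down rather than dropping it, and leave all four released and at rest.

Things in the scene. Friction and masses are not known exactly. Their poses are not given: they have to be found in the camera images.
- die: Black moulded die with white spots, a cube of 24 mm edge. Origin: centre of its underside; x, y square to its side faces, z up. About 33 g. At the start it lies roughly in the middle of its own bin.
- badge_tin: Flat round slip-lid tin, 38 mm across, 12 mm high, white with a red top, lying flat. Origin: centre of its underside; z up. About 22 g. At the start it lies roughly in the middle of its own bin.
- toy_box: Small printed carton (yellow and white) standing upright, 26 mm (its x) by 46 mm (its y) by 62 mm high. Origin: centre of its underside; z up. About 35 g. At the start it lies roughly in the middle of its own bin.
- padlock: Brass padlock lying flat, 60 mm long over all (its x), 38 mm wide (its y), 14 mm high. The block-shaped body is its 34 mm at the -x end (x = -30 to +4 mm; heavy), the shackle the rest. Origin: under the middle of the whole padlock; z up. About 140 g, lengthwise along the bin's y, body to the robot's right. At the start it lies roughly in the middle of its own bin.
- bin_die: The bin that holds the die at the start: one of four equal open grey plastic bins, 124 mm (x, front to back) by 78 mm (y), 119 x 73 mm inside, floor 3 mm thick, sides 26, back 30, front 24 mm high; fixed. Origin: centre of its underside; x points away from the robot within 10 degrees, y to the robot's left, z up.
- bin_badge_tin: The bin that holds the round tin at the start: one of four equal open grey plastic bins, 124 mm (x, front to back) by 78 mm (y), 119 x 73 mm inside, floor 3 mm thick, sides 26, back 30, front 24 mm high; fixed. Origin: centre of its underside; x points away from the robot within 10 degrees, y to the robot's left, z up.
- bin_toy_box: The bin that holds the carton at the start: one of four equal open grey plastic bins, 124 mm (x, front to back) by 78 mm (y), 119 x 73 mm inside, floor 3 mm thick, sides 26, back 30, front 24 mm high; fixed. Origin: centre of its underside; x points away from the robot within 10 degrees, y to the robot's left, z up.
- bin_padlock: The bin that holds the padlock at the start: one of four equal open grey plastic bins, 124 mm (x, front to back) by 78 mm (y), 119 x 73 mm inside, floor 3 mm thick, sides 26, back 30, front 24 mm high; fixed. Origin: centre of its underside; x points away from the robot within 10 degrees, y to the robot's left, z up.
- bin_rack: Dark steel carrier, fixed, 132 mm (x) by 330 mm (y), rim 14 mm high; the four bins stand in it in a row along y, in any order, centres at y = +120, +40, -40, -120 mm (from the robot's left to its right), on its floor 4 mm above the table. Left or right of the tray. Origin: centre of its underside; x points away from the robot within 10 degrees, y to its left.
- display_tray: Wooden tray, fixed, empty, 120 mm (x) by 328 mm (y), walls 24 mm high. Row of four compartments along y, centres at y = +120, +40, -40, -120 mm (robot's left to right), each 110 x 76 mm inside, felt floor 7 mm above the table. Price-ticket rail on the far (customers') side. Origin: centre of its underside; x points away from the robot within 10 degrees, y to its left.

How it is judged:
By the outcome, as a careful person would: the job done as asked, in the order asked, and still so for the second after the job is handed in, with the robot touching nothing.
It also fails if it takes over 136 s, if anything falls off the work surface, if the arm or the gripper's body presses on something with over 40 N, if the wrist force passes 120 N, or if a joint passes its speed limit or range.

## Working session

There is one attempt and no reset: what is moved stays moved. The work goes in short steps, Python scripts to look and compute and a shell command to move; the robot and the scene stay as the last step left them, time stands still between calls to the robot, and variables do not carry over. Pictures are saved under pics/ and viewed, at most 14 in all, crops included, and the job is handed in when it is done.

```bash
ls; mkdir -p pics; python3 - <<'E'
from cell import env
import cv2
o=env.get_obs();print({k:o[k] for k in('time','ee_pos','ee_rot','gripper_width')})
for n in('scene','top','wrist'):
    cv2.imwrite(f'pics/{n}0.png',env.get_image(n));print(n,env.camera_info(n))
E
```

```text
pics
{'time': 0.0, 'ee_pos': array([ 0.23099818, -0.58018751,  0.23026827]), 'ee_rot': array([-3.13962822e+00,  2.93780172e-05,  3.78950354e-01]), 'gripper_width': 0.9983195703429133}
scene {'fx': 381.20569883336566, 'fy': 381.20569883336566, 'cx': 259.4402881580085, 'cy': 192.89212513635619, 'position': array([0.16684757, 0.55167441, 0.7363782 ]), 'attitude': array([ 0.74049078, -0.00627391, -2.68533903])}
top {'fx': 414.8322267657434, 'fy': 414.8322267657434, 'cx': 253.54391082295436, 'cy': 188.8239743587312, 'position': array([ 0.3407082, -0.0023862,  1.0690534]), 'attitude': array([ 0.11645596,  0.00267139, -1.58357736])}
wrist {'fx': 282.4844602377069, 'fy': 282.4844602377069, 'cx': 256.9753589781739, 'cy': 188.50904080633782, 'mount': array([[ 1.14687779e-03,  9.59280193e-01,  2.82453883e-01,
         7.22127131e-02],
       [ 9.99999313e-01, -1.16855727e-03, -9.17075852e-05,
        -9.52130958e-04],
       [ 2.42090267e-04,  2.82453794e-01, -9.59280874e-01,
        -1.43433895e-01],
       [ 0.00000000e+00,  0.00000000e+00,  0.00000000e+00,
         1.00000000e+00]])}
```

View pics/top0.png

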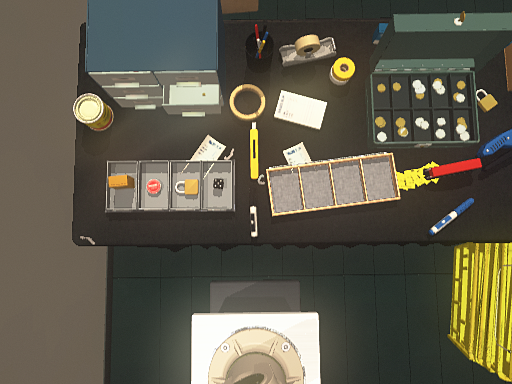

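View pics/scene0.png

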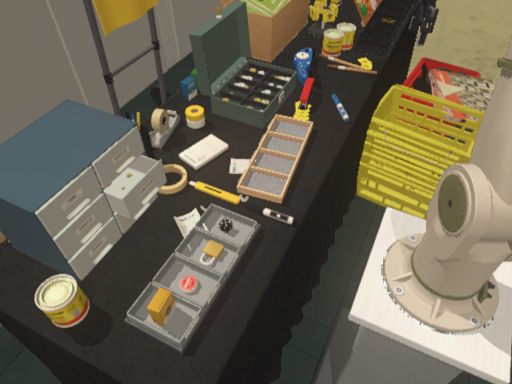

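```bash
cat > h.py <<'E'
import numpy as np
from scipy.spatial.transform import Rotation as R
from cell import env
def campose(n,o=None):
    c=env.camera_info(n)
    if n!='wrist': return c,R.from_euler('xyz',c['attitude']).as_matrix(),np.array(c['position'])
    T=np.eye(4);T[:3,:3]=R.from_euler('xyz',o['ee_rot']).as_matrix();T[:3,3]=o['ee_pos']
    T=T@c['mount'];return c,T[:3,:3],T[:3,3]
def px(n,pts,z,o=None):
    """pixels -> world points on plane z"""
    c,A,p=campose(n,o);z=np.broadcast_to(z,len(pts));out=[]
    for (u,v),h in zip(pts,z):
        d=A@[(u-c['cx'])/c['fx'],-(v-c['cy'])/c['fy'],-1];out.append(p+d*(h-p[2])/d[2])
    return np.array(out)
def go(target,yaw=None):
    """shift in tool cm and turn deg from the measured pose"""
    o=env.get_obs();A=R.from_euler('xyz',o['ee_rot'])
    s=A.inv().apply(np.array(target)-o['ee_pos'])*100
    B=R.from_euler('xyz',[np.pi,0,o['ee_rot'][2] if yaw is None else np.radians(yaw)])
    return s.round(2),np.degrees((A.inv()*B).as_rotvec()).round(1)
E
python3 - <<'E'
from h import *
np.set_printoptions(precision=4,suppress=True)
print(px('top',[(107,161),(235,160),(235,211),(107,213)],.033))
print('tray\n',px('top',[(265,170),(395,153),(400,197),(273,214)],.024))
print('obj\n',px('top',[(121,181),(153,186),(193,186),(218,184)],[.069,.019,.021,.031]))
print(go([.45,.05,.26],90))
E
```

```text
[[0.5379 0.3697 0.033 ]
 [0.5361 0.0449 0.033 ]
 [0.4067 0.0459 0.033 ]
 [0.4059 0.3659 0.033 ]]
tray
 [[ 0.5109 -0.031   0.024 ]
 [ 0.5506 -0.3644  0.024 ]
 [ 0.4373 -0.3711  0.024 ]
 [ 0.3985 -0.0493  0.024 ]]
obj
 [[0.4811 0.3212 0.069 ]
 [0.4742 0.2553 0.019 ]
 [0.4726 0.1529 0.021 ]
 [0.4756 0.0884 0.031 ]]
(array([ 43.66, -50.47,  -2.87]), array([ -0.1,  -0.1, -68.3]))
```

```bash
python3 - <<'E'
from h import *
print(go([.46,-.24,.36],97))
E
```

```text
(array([ 33.86, -23.17, -12.92]), array([ -0.1,  -0.1, -75.3]))
```

```bash
python3 -m handwheel '[1,3,-2,-4,0,0,-5, 1,8,-5,-8,0,0,-15, 1,13,-9,-12.9,0,0,-25, 1,18,-13,-12.9,0,0,-35, 1,23,-17,-12.9,0,0,-45]'
python3 -m handwheel '[1,5,0,0,0,0,-10, 1,8,5,0,0,0,-20, 1,12,0,0,0,0,-30.3,1,12,0,0,0,0,-30.3,1,12,0,0,0,0,-30.3]'
python3 - <<'E'
from h import *
print(env.get_obs()['qpos'],go([.46,-.24,.36],97))
E
```

```text
time: 0.78
ee_pos: [0.3704, -0.358, 0.36]
ee_rot: [3.14, 0.001, 1.17]
wrist_force: [1.2, -0.4, 0.7]
gripper_width: 1.002
grasp_force: 0.0
time: 1.4
ee_pos: [0.4168, -0.2496, 0.3597]
ee_rot: [3.141, 0.001, 1.692]
wrist_force: [-0.3, -1.0, 0.7]
gripper_width: 1.0
grasp_force: 0.0
[ 0.80908014  0.06730408 -0.35675627  1.47960415  0.02432041  1.5975596
  0.57458128] (array([ 0.43,  4.4 , -0.03]), array([ 0. ,  0.1, -0.1]))
```

```bash
python3 -m handwheel '[1,0.4,4.4,0,0,0,0,1,0.4,4.4,0,0,0,0,1,0.4,4.4,0,0,0,0]' >/dev/null
cat > snap.py <<'E'
import sys,cv2,pickle
from h import *
o=env.get_obs();cv2.imwrite(f'pics/{sys.argv[1]}.png',env.get_image('wrist'));pickle.dump(o,open(f'pics/{sys.argv[1]}.pkl','wb'))
print(o['time'],o['ee_pos'].round(4),np.degrees(o['ee_rot']).round(1))
E
python3 snap.py tray; python3 -c "
from h import *
print(go([.47,.16,.36],90))"
```

```text
1.775 [ 0.4598 -0.241   0.3596] [1.80e+02 1.00e-01 9.69e+01]
(array([39.7 ,  5.84, -0.08]), array([0. , 0.1, 6.9]))
```

View pics/tray.png

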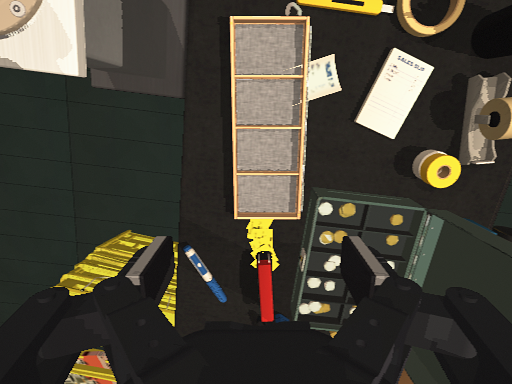

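```bash
python3 -m handwheel '[1,6,1,0,0,0,1,1,12,2,0,0,0,2,1,18,3,0,0,0,3,1,24,4,0,0,0,4,1,30,5,0,0,0,5]' >/dev/null
python3 -m handwheel '[1,5,0,0,0,0,2,1,9.7,0.8,0,0,0,2,1,9.7,0.8,0,0,0,2,1,9.7,0.8,0,0,0,2]' 
python3 snap.py rack; python3 - <<'E'
from h import *
import pickle
o=pickle.load(open('pics/tray.pkl','rb'))
P=px('wrist',[(230,16),(309,16),(301,218),(235,218)],.024,o);print(P,P.mean(0))
d=P[0]+P[1]-P[2]-P[3];print(np.degrees(np.arctan2(-d[0],d[1])))
E
```

```text
time: 2.95
ee_pos: [0.478, 0.1599, 0.3593]
ee_rot: [3.141, 0.001, 1.569]
wrist_force: [-0.5, -0.1, 0.3]
gripper_width: 1.0
grasp_force: 0.0
2.95 [0.478  0.1599 0.3593] [180.    0.   89.9]
[[ 0.39576955 -0.04647648  0.024     ]
 [ 0.5132293  -0.03211616  0.024     ]
 [ 0.55503645 -0.35502655  0.024     ]
 [ 0.4354904  -0.36955709  0.024     ]] [ 0.47488142 -0.20079407  0.024     ]
7.193047602258866
```

View pics/rack.png

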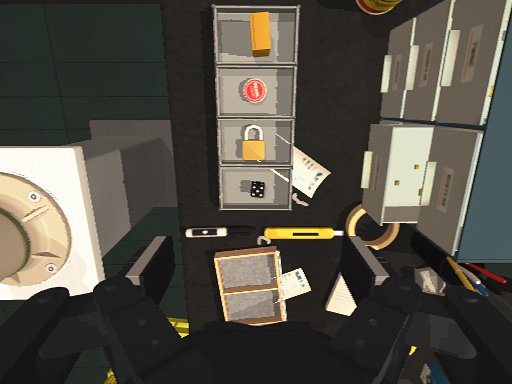

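```bash
python3 - <<'E'
from h import *
import pickle,cv2
o=pickle.load(open('pics/rack.pkl','rb'))
P=px('wrist',[(212,6),(299,6),(291,210),(221,209)],.033,o);print(P,P.mean(0))
print(px('wrist',[(260,20),(255,90),(253,150),(258,188)],[.069,.019,.021,.031],o))
i=cv2.imread('pics/rack.png')[0:215,205:305];cv2.imwrite('pics/rackc.png',cv2.resize(i,None,fx=2.8,fy=2.8,interpolation=2))
E
```

```text
[[0.41296024 0.37120588 0.033     ]
 [0.53961528 0.37119049 0.033     ]
 [0.53864874 0.05435004 0.033     ]
 [0.41456722 0.05633855 0.033     ]] [0.47644787 0.21327124 0.033     ]
[[0.48249613 0.34391506 0.069     ]
 [0.47519587 0.25627153 0.019     ]
 [0.47155632 0.15923311 0.021     ]
 [0.48009692 0.09447471 0.031     ]]
```

View pics/rackc.png

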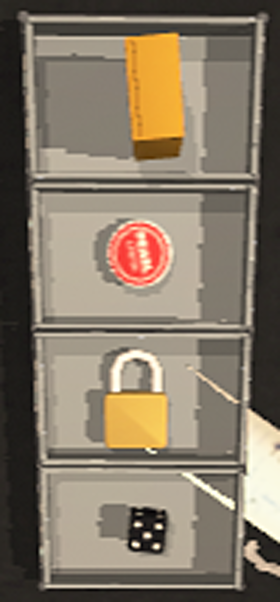

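```bash
python3 -m handwheel '[0.6,-3,0,5,0,0,0,0.6,-6.9,0,10,0,0,0,0.6,-6.9,0,16,0,0,0,0.6,-6.9,0,21.9,0,0,0,0.6,-6.9,0,21.9,0,0,0]'  
python3 -m handwheel '[0.6,0,0,0,0,0,0]' >/dev/null
python3 snap.py die
```

```text
time: 3.62
ee_pos: [0.4749, 0.0894, 0.1368]
ee_rot: [-3.134, 0.001, 1.568]
wrist_force: [0.3, 0.6, 0.5]
gripper_width: 0.601
grasp_force: 0.0
3.75 [0.4792 0.0917 0.1424] [179.8  -0.   89.9]
```

View pics/die.png

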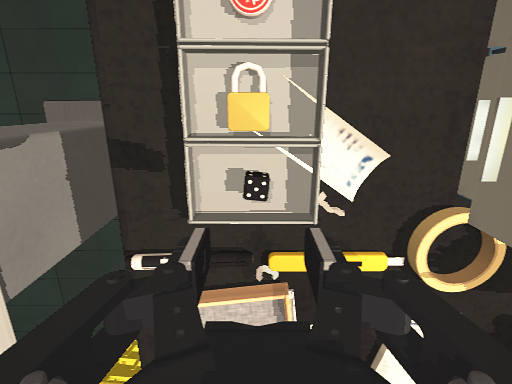

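```bash
python3 - <<'E'
from h import *
import pickle,cv2
o=pickle.load(open('pics/die.pkl','rb'))
P=px('wrist',[(257,183),(249,112),(249,63),(249,131)],[.031,.021,.019,.021],o);print(P)
print(px('wrist',[(180,43),(327,43),(318,223),(188,223)],.033,o))
i=cv2.imread('pics/die.png')[40:230,170:335];cv2.imwrite('pics/diec.png',cv2.resize(i,None,fx=3,fy=3,interpolation=2))
E
```

```text
[[0.47958472 0.09498121 0.031     ]
 [0.47238274 0.15887354 0.021     ]
 [0.47266962 0.20003246 0.019     ]
 [0.47224504 0.14195754 0.021     ]]
[[0.41724075 0.21309214 0.033     ]
 [0.53636286 0.21314003 0.033     ]
 [0.53866114 0.05531102 0.033     ]
 [0.41283454 0.05549564 0.033     ]]
```

View pics/diec.png

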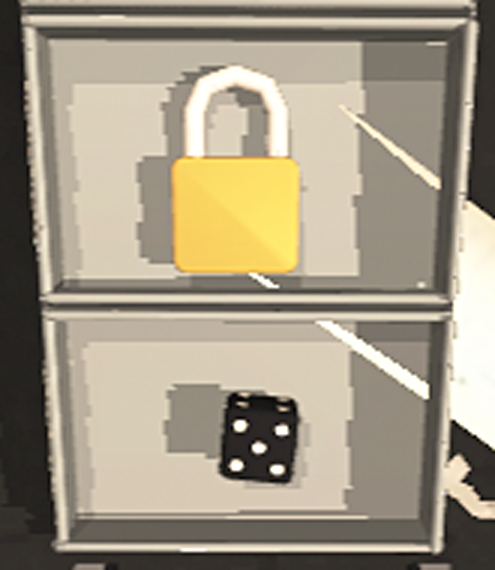

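```bash
python3 -m handwheel '[0.5,-0.2,0,4,0,0,0,0.5,-0.2,0,8,0,0,0,0.5,-0.2,0,10.5,0,0,0,0.5,-0.2,0,11.5,0,0,0,0.5,-0.2,0,12,0,0,0]'; python3 -m handwheel '[0.5,0,0,0,0,0,0,0.5,0,0,0,0,0,0,0.5,0,0,0,0,0,0]'
```

```text
time: 4.42
ee_pos: [0.4793, 0.0903, 0.0215]
ee_rot: [3.139, -0.0, 1.571]
wrist_force: [0.4, -0.2, 0.2]
gripper_width: 0.501
grasp_force: 0.0
time: 4.8
ee_pos: [0.4783, 0.0902, 0.0207]
ee_rot: [3.14, -0.0, 1.571]
wrist_force: [-1.0, -0.4, -0.4]
gripper_width: 0.501
grasp_force: 0.0
```

```bash
python3 -m handwheel '[0.5,0,0,1.1,0,0,0,0.4,0,0,1.1,0,0,0,0.1,0,0,1.1,0,0,0,0.1,0,0,1.1,0,0,0,0.1,0,0,1.1,0,0,0]' 30; python3 -m handwheel '[0.1,0,0,0,0,0,0,0.1,0,0,0,0,0,0,0.1,0,0,0,0,0,0,0.1,0,0,0,0,0,0]'
```

```text
time: 5.42
ee_pos: [0.4779, 0.0901, 0.0091]
ee_rot: [3.141, -0.0, 1.571]
wrist_force: [1.1, 0.3, 0.0]
gripper_width: 0.28
grasp_force: 31.3
time: 5.92
ee_pos: [0.4778, 0.0901, 0.0091]
ee_rot: [3.142, -0.0, 1.571]
wrist_force: [-0.2, -0.6, -0.2]
gripper_width: 0.28
grasp_force: 31.3
```

```bash
python3 -m handwheel '[0.1,0,0,-2,0,0,0,0.1,0,0,-5,0,0,0,0.1,0,0,-8,0,0,0,0.1,-4,-0.4,-8,0,0,-2,0.1,-9,-1,-8,0,0,-4]'; python3 -m handwheel '[0.1,-4,-0.4,0,0,0,-2,0.1,-8.3,-1.2,0,0,0,-3,0.1,-8.3,-1.2,0,0,0,-3,0.1,-8.3,-1.2,0,0,0,-3,0.1,-8.3,-1.2,0,0,0,-3]'; python3 -c "
from h import *
print(go([.460,-.083,.010],97))"
```

```text
time: 6.55
ee_pos: [0.4682, 0.0002, 0.0897]
ee_rot: [3.14, -0.0, 1.645]
wrist_force: [1.0, -0.5, -0.4]
gripper_width: 0.282
grasp_force: 31.3
time: 7.18
ee_pos: [0.4618, -0.0821, 0.0891]
ee_rot: [3.141, -0.0, 1.695]
wrist_force: [0.1, -0.4, 0.2]
gripper_width: 0.284
grasp_force: 31.3
(array([-0.07, -0.2 ,  7.91]), array([ 0. , -0. ,  0.1]))
```

```bash
python3 -m handwheel '[0.1,-0.1,-0.2,3,0,0,0,0.1,-0.1,-0.2,5.5,0,0,0,0.1,-0.1,-0.2,7,0,0,0,0.1,-0.1,-0.2,7.5,0,0,0,0.1,-0.1,-0.2,7.9,0,0,0]'; python3 -m handwheel '[0.1,0,0,0,0,0,0,0.1,0,0,0.1,0,0,0,0.1,0,0,0.1,0,0,0]'
```

```text
time: 7.8
ee_pos: [0.4604, -0.0844, 0.0104]
ee_rot: [3.141, 0.0, 1.694]
wrist_force: [0.1, -0.3, -0.1]
gripper_width: 0.285
grasp_force: 31.3
time: 8.18
ee_pos: [0.46, -0.0848, 0.0093]
ee_rot: [3.141, 0.0, 1.693]
wrist_force: [0.3, -0.5, -0.7]
gripper_width: 0.281
grasp_force: 31.3
```

```bash
python3 -m handwheel '[0.32,0,0,0,0,0,0,0.4,0,0,0,0,0,0,0.55,0,0,0,0,0,0,0.55,0,0,0,0,0,0,0.55,0,0,-2,0,0,0]'; python3 -m handwheel '[0.55,0,0,-4,0,0,0,0.55,0,0,-8,0,0,0,0.55,0,0,-11,0,0,0,0.55,0,0,-11,0,0,0,0.55,0,0,-11,0,0,0]'; python3 snap.py p1;  python3 -c "
from h import *
print(go([.4725,.1575,.12],90))"
```

```text
time: 8.8
ee_pos: [0.4585, -0.0845, 0.0281]
ee_rot: [-3.139, -0.001, 1.693]
wrist_force: [0.6, -0.5, -0.1]
gripper_width: 0.548
grasp_force: 0.0
time: 9.43
ee_pos: [0.4594, -0.0848, 0.1385]
ee_rot: [-3.141, -0.0, 1.693]
wrist_force: [-1.6, 1.1, -0.4]
gripper_width: 0.548
grasp_force: 0.0
9.425 [ 0.4594 -0.0848  0.1385] [-180.   -0.   97.]
(array([23.87,  4.28,  1.82]), array([-0.1, -0. ,  7. ]))
```

View pics/p1.png

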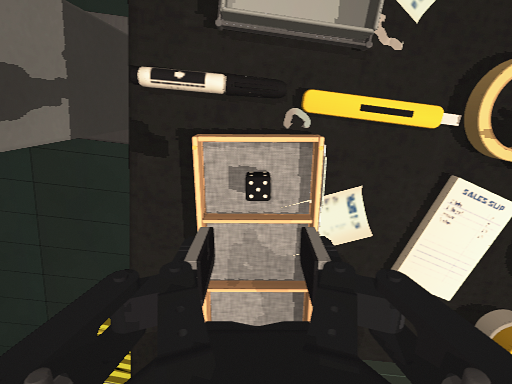

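```bash
python3 - <<'E'
from h import *
import pickle
o=pickle.load(open('pics/p1.pkl','rb'))
P=px('wrist',[(198,141),(320,139),(318,221),(201,222)],.024,o);print(P,P.mean(0))
d=P[0]+P[3]-P[1]-P[2];print(np.degrees(np.arctan2(-d[1],-d[0])))
print(px('wrist',[(258,189)],.031,o))
E
python3 -m handwheel '[0.6,6,1,0,0,0,2,0.6,12,2,0,0,0,4,0.6,18,3.3,0,0,0,6,0.6,23.9,4.3,0.5,0,0,7,0.6,23.9,4.3,1,0,0,7]'; python3 -m handwheel '[0.6,0,0,0.5,0,0,0,0.6,0,0,0.5,0,0,0]'; python3 -c "
from h import *
print(go([.4725,.1575,.009],90))"
```

```text
[[ 0.40127965 -0.04980889  0.024     ]
 [ 0.51075225 -0.03442704  0.024     ]
 [ 0.52365462 -0.11352188  0.024     ]
 [ 0.40933145 -0.12877411  0.024     ]] [ 0.46125449 -0.08163298  0.024     ]
7.794438128518812
[[ 0.46063619 -0.08611295  0.031     ]]
time: 10.1
ee_pos: [0.4715, 0.1638, 0.1282]
ee_rot: [-3.14, -0.003, 1.58]
wrist_force: [-0.9, -0.4, 0.1]
gripper_width: 0.6
grasp_force: 0.0
time: 10.35
ee_pos: [0.473, 0.1558, 0.123]
ee_rot: [-3.14, 0.001, 1.568]
wrist_force: [-0.0, 0.3, 0.0]
gripper_width: 0.599
grasp_force: 0.0
(array([ 0.18, -0.03, 11.4 ]), array([-0.1,  0.1, -0.1]))
```

```bash
python3 -m handwheel '[0.55,0.4,0,4,0,0,0,0.55,0.4,0,8,0,0,0,0.55,0.4,0,10,0,0,0,0.55,0.4,0,11,0,0,0,0.55,0.4,0,11.2,0,0,0]'; python3 -m handwheel '[0.55,0,0,0,0,0,0,0.55,0,0,0.3,0,0,0,0.55,0,0,0.4,0,0,0]'
```

```text
time: 10.98
ee_pos: [0.4735, 0.1609, 0.012]
ee_rot: [-3.141, 0.0, 1.569]
wrist_force: [0.6, 0.5, 0.1]
gripper_width: 0.553
grasp_force: 0.0
time: 11.35
ee_pos: [0.4735, 0.1618, 0.0083]
ee_rot: [3.141, -0.0, 1.571]
wrist_force: [0.3, -0.1, -1.3]
gripper_width: 0.549
grasp_force: 0.0
```

```bash
python3 -m handwheel '[0.5,0,0,0.1,0,0,0,0.4,0,0,0.1,0,0,0,0.3,0,0,0.1,0,0,0,0.3,0,0,0.1,0,0,0,0.3,0,0,0.1,0,0,0]' 60; python3 -m handwheel '[0.3,0,0,0,0,0,0,0.3,0,0,0,0,0,0,0.3,0,0,-0.5,0,0,0,0.3,0,0,-1,0,0,0,0.3,0,0,-2,0,0,0]'
```

```text
time: 11.98
ee_pos: [0.4735, 0.1619, 0.0073]
ee_rot: [3.141, -0.0, 1.571]
wrist_force: [-0.8, -0.0, 5.4]
gripper_width: 0.426
grasp_force: 60.7
time: 12.6
ee_pos: [0.4729, 0.1616, 0.0272]
ee_rot: [-3.141, 0.0, 1.571]
wrist_force: [-0.1, 0.3, -1.1]
gripper_width: 0.426
grasp_force: 60.1
```

```bash
python3 -m handwheel '[0.3,0,0,-4,0,0,0,0.3,0,0,-7,0,0,0,0.3,-4,0,-9,0,0,-1,0.3,-9,0,-9,0,0,-2,0.3,-14,0,-9,0,0,-3]'; python3 -m handwheel '[0.3,-5,0,0,0,0,-1,0.3,-10,0,0,0,0,-2,0.3,-15,0,0,0,0,-3,0.3,-18,0,0,0,0,-4,0.3,-19,0,0,0,0,-4]';  python3 -m handwheel '[0.3,0,0,0,0,0,0,0.3,0,0,0,0,0,0]'; python3 -c "
from h import *
print(go([.4708,-.1726,.008],97))"
```

```text
time: 13.22
ee_pos: [0.4734, 0.0205, 0.1181]
ee_rot: [3.14, 0.0, 1.625]
wrist_force: [1.0, 0.1, -0.6]
gripper_width: 0.43
grasp_force: 60.6
time: 13.85
ee_pos: [0.483, -0.1702, 0.1173]
ee_rot: [3.142, 0.0, 1.69]
wrist_force: [-0.0, -0.1, -1.0]
gripper_width: 0.427
grasp_force: 60.5
time: 14.1
ee_pos: [0.4836, -0.1661, 0.1173]
ee_rot: [3.141, -0.001, 1.695]
wrist_force: [-0.3, -0.6, -2.3]
gripper_width: 0.428
grasp_force: 60.5
(array([-0.49, -1.35, 10.92]), array([ 0. , -0. ,  0.1]))
```

```bash
python3 -m handwheel '[0.3,-0.5,-1.3,3,0,0,0,0.3,-0.5,-1.3,6,0,0,0,0.3,-0.5,-1.3,9,0,0,0,0.3,-0.5,-1.3,10.2,0,0,0,0.3,-0.5,-1.3,10.6,0,0,0]'; python3 -m handwheel '[0.3,0,0,0.1,0,0,0,0.3,0,0,0.2,0,0,0,0.3,0,0,0.3,0,0,0,0.3,0,0,0.3,0,0,0]'
```

```text
time: 14.72
ee_pos: [0.4712, -0.1736, 0.011]
ee_rot: [-3.141, -0.001, 1.694]
wrist_force: [-0.1, -0.3, -0.8]
gripper_width: 0.426
grasp_force: 60.5
time: 15.22
ee_pos: [0.4711, -0.1747, 0.0083]
ee_rot: [3.141, 0.0, 1.693]
wrist_force: [-0.3, 0.2, -1.1]
gripper_width: 0.425
grasp_force: 60.5
```

```bash
python3 -m handwheel '[0.3,0.2,0,0,0,0,0,0.3,0.2,0,0.07,0,0,0,0.3,0.2,0,0.07,0,0,0]'; python3 -m handwheel '[0.45,0,0,0,0,0,0,0.5,0,0,0,0,0,0,0.65,0,0,0,0,0,0,0.65,0,0,0,0,0,0,0.65,0,0,-2,0,0,0]'; python3 -m handwheel '[0.65,0,0,-4,0,0,0,0.65,0,0,-8,0,0,0,0.65,0,0,-11,0,0,0,0.65,0,0,-11,0,0,0,0.65,0,0,-11,0,0,0]'; python3 snap.py p2;  python3 -c "
from h import *
print(go([.4745,.252,.12],90))"
```

```text
time: 15.6
ee_pos: [0.4708, -0.1725, 0.0074]
ee_rot: [3.141, -0.0, 1.693]
wrist_force: [0.3, -0.3, -0.6]
gripper_width: 0.424
grasp_force: 60.6
time: 16.23
ee_pos: [0.4695, -0.1722, 0.0264]
ee_rot: [-3.139, -0.002, 1.693]
wrist_force: [-0.1, -1.5, 0.5]
gripper_width: 0.649
grasp_force: 0.0
time: 16.85
ee_pos: [0.4703, -0.1726, 0.1368]
ee_rot: [-3.141, -0.0, 1.693]
wrist_force: [0.0, 0.4, -0.9]
gripper_width: 0.649
grasp_force: 0.0
16.85 [ 0.4703 -0.1726  0.1368] [-180.   -0.   97.]
(array([42.07,  5.62,  1.66]), array([-0.1, -0. ,  7. ]))
```

View pics/p2.png

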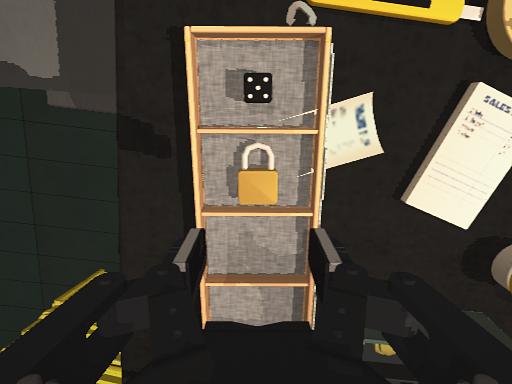

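```bash
python3 - <<'E'
from h import *
import pickle
o=pickle.load(open('pics/p2.pkl','rb'))
print(px('wrist',[(258,130),(258,211),(258,143),(258,205),(190,210),(318,210)],[.024,.024,.019,.021,.024,.024],o))
E
python3 -m handwheel '[0.6,6,1,0,0,0,1,0.6,12,2,0,0,0,2,0.6,18,3,0,0,0,3,0.6,24,4,0,0,0,4,0.6,30,5,0.5,0,0,5]'; python3 -m handwheel '[0.6,6,0,0.5,0,0,1,0.6,11,0,1,0,0,1,0.6,12,0.3,1,0,0,2,0.6,12,0.3,1,0,0,2]'; python3 snap.py tin
```

```text
[[ 0.46500488 -0.12100786  0.024     ]
 [ 0.47456282 -0.19747624  0.024     ]
 [ 0.46653023 -0.13307953  0.019     ]
 [ 0.47394181 -0.19242871  0.021     ]
 [ 0.40915568 -0.20454836  0.024     ]
 [ 0.53202817 -0.18930827  0.024     ]]
time: 17.52
ee_pos: [0.4833, 0.1329, 0.1316]
ee_rot: [-3.141, 0.0, 1.605]
wrist_force: [1.8, -0.4, 0.4]
gripper_width: 0.601
grasp_force: 0.0
time: 18.02
ee_pos: [0.4821, 0.2513, 0.1213]
ee_rot: [-3.14, 0.0, 1.572]
wrist_force: [-0.8, -0.4, 0.8]
gripper_width: 0.599
grasp_force: 0.0
18.025 [0.4821 0.2513 0.1213] [-179.9    0.    90.1]
```

View pics/tin.png

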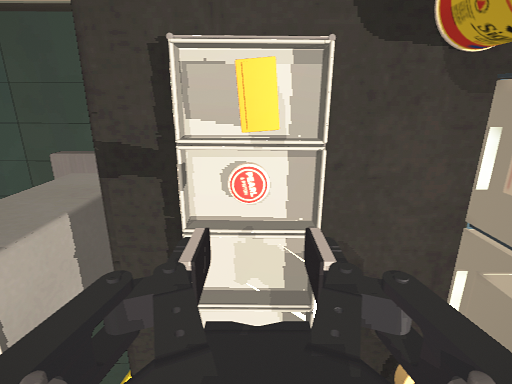

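```bash
python3 - <<'E'
from h import *
import pickle
o=pickle.load(open('pics/tin.pkl','rb'))
P=px('wrist',[(249.5,184),(235,60),(275,56),(280,130),(243,133)],[.019,.069,.069,.069,.069],o);print(P,P[1:].mean(0))
print(px('wrist',[(170,37),(333,38),(325,145),(177,145),(180,233),(318,233)],.034,o))
print(go([P[0][0],P[0][1],.0075],90))
E
```

```text
[[0.4752316  0.25605795 0.019     ]
 [0.46782825 0.35189793 0.069     ]
 [0.49326217 0.35428642 0.069     ]
 [0.49760824 0.30815309 0.069     ]
 [0.47239272 0.30607691 0.069     ]] [0.48277284 0.33010359 0.069     ]
[[0.41774254 0.37228158 0.034     ]
 [0.53766361 0.37186605 0.034     ]
 [0.53731213 0.29335387 0.034     ]
 [0.41673417 0.2930431  0.034     ]
 [0.41331924 0.21461461 0.034     ]
 [0.536586   0.21499567 0.034     ]]
(array([ 0.61, -0.72, 11.4 ]), array([-0.1,  0.1, -0. ]))
```

```bash
python3 -m handwheel '[0.58,0.4,-0.7,4,0,0,0,0.58,0.4,-0.7,8,0,0,0,0.58,0.4,-0.7,10,0,0,0,0.58,0.4,-0.7,10.7,0,0,0,0.58,0.4,-0.7,11,0,0,0]'; python3 -m handwheel '[0.55,0,0,0,0,0,0,0.55,0,0,0.2,0,0,0,0.55,0,0,0.35,0,0,0]'
```

```text
time: 18.7
ee_pos: [0.4764, 0.2552, 0.013]
ee_rot: [3.141, -0.0, 1.57]
wrist_force: [0.5, 0.2, -0.7]
gripper_width: 0.576
grasp_force: 0.0
time: 19.08
ee_pos: [0.4759, 0.2555, 0.0093]
ee_rot: [3.141, -0.0, 1.571]
wrist_force: [0.3, 0.2, 0.2]
gripper_width: 0.551
grasp_force: 0.0
```

```bash
python3 -m handwheel '[0.5,0,0,0.1,0,0,0,0.4,0,0,0.1,0,0,0,0.3,0,0,0.1,0,0,0,0.3,0,0,0.1,0,0,0,0.3,0,0,0.1,0,0,0]' 30; python3 -m handwheel '[0.3,0,0,0,0,0,0,0.3,0,0,0,0,0,0,0.3,0,0,-0.5,0,0,0,0.3,0,0,-1,0,0,0,0.3,0,0,-2,0,0,0]'; python3 -m handwheel '[0.3,0,0,-4,0,0,0,0.3,-1,0,-8,0,0,0,0.3,-6,0,-9,0,0,-1,0.3,-12,0,-9,0,0,-2,0.3,-18,0,-9,0,0,-3]'; python3 -m handwheel '[0.3,-6,0,0,0,0,-1,0.3,-12,0,0,0,0,-2,0.3,-18,0,0,0,0,-3,0.3,-24,0,0,0,0,-4,0.3,-29,0,0,0,0,-4]';  python3 -m handwheel '[0.3,0,0,0,0,0,0,0.3,0,0,0,0,0,0]'; python3 -c "
from h import *
print(go([.4785,-.240,.008],97))"
```

```text
time: 19.7
ee_pos: [0.4757, 0.2554, 0.008]
ee_rot: [3.141, -0.0, 1.571]
wrist_force: [-1.1, -0.6, 2.7]
gripper_width: 0.427
grasp_force: 30.1
time: 20.32
ee_pos: [0.4753, 0.2551, 0.0281]
ee_rot: [-3.141, 0.0, 1.571]
wrist_force: [0.3, -0.4, -0.6]
gripper_width: 0.421
grasp_force: 30.0
time: 20.95
ee_pos: [0.4756, 0.0738, 0.1188]
ee_rot: [3.14, 0.0, 1.625]
wrist_force: [1.9, 0.0, 0.3]
gripper_width: 0.43
grasp_force: 30.2
time: 21.58
ee_pos: [0.4906, -0.217, 0.1186]
ee_rot: [3.141, 0.001, 1.692]
wrist_force: [0.6, 0.7, -0.5]
gripper_width: 0.427
grasp_force: 30.2
time: 21.82
ee_pos: [0.4909, -0.2135, 0.1181]
ee_rot: [3.141, -0.001, 1.693]
wrist_force: [0.1, 1.1, 0.2]
gripper_width: 0.426
grasp_force: 30.2
(array([-2.49, -1.56, 11.01]), array([ 0., -0.,  0.]))
```

```bash
python3 -m handwheel '[0.3,-2.4,-1.5,1,0,0,0,0.3,-2.4,-1.5,5,0,0,0,0.3,-2.4,-1.5,9,0,0,0,0.3,-2.4,-1.5,10.2,0,0,0,0.3,-2.4,-1.5,10.7,0,0,0]'; python3 -m handwheel '[0.3,0,0,0,0,0,0,0.3,0.1,0,0.2,0,0,0,0.3,0.1,0,0.26,0,0,0,0.3,0.1,0,0.26,0,0,0]'
```

```text
time: 22.45
ee_pos: [0.4795, -0.2388, 0.0113]
ee_rot: [3.141, -0.0, 1.695]
wrist_force: [-0.5, -0.1, 0.1]
gripper_width: 0.43
grasp_force: 30.2
time: 22.95
ee_pos: [0.4789, -0.2391, 0.0086]
ee_rot: [3.141, 0.0, 1.693]
wrist_force: [0.0, 0.3, -0.1]
gripper_width: 0.421
grasp_force: 30.2
```

```bash
python3 -m handwheel '[0.3,0,0,0.05,0,0,0,0.3,0,0,0.05,0,0,0]'; python3 -m handwheel '[0.45,0,0,0,0,0,0,0.5,0,0,0,0,0,0,0.65,0,0,0,0,0,0,0.65,0,0,0,0,0,0,0.65,0,0,-2,0,0,0]'; python3 -m handwheel '[0.65,0,0,-4,0,0,0,0.65,0,0,-8,0,0,0,0.65,0,0,-12,0,0,0,0.65,0,0,-12,0,0,0,0.65,0,0,-12,0,0,0]'; python3 snap.py p3;  python3 -c "
from h import *
print(go([.4828,.330,.13],95.4))"
```

```text
time: 23.2
ee_pos: [0.4789, -0.2391, 0.008]
ee_rot: [3.141, 0.0, 1.693]
wrist_force: [-1.0, 0.3, 3.7]
gripper_width: 0.427
grasp_force: 30.4
time: 23.82
ee_pos: [0.4775, -0.2384, 0.0266]
ee_rot: [-3.139, -0.002, 1.693]
wrist_force: [-1.1, -0.7, -0.1]
gripper_width: 0.653
grasp_force: 0.0
time: 24.45
ee_pos: [0.4784, -0.239, 0.1472]
ee_rot: [-3.141, -0.0, 1.693]
wrist_force: [-0.5, 0.4, -0.6]
gripper_width: 0.65
grasp_force: 0.0
24.45 [ 0.4784 -0.239   0.1472] [-180.   -0.   97.]
(array([56.39,  7.41,  1.71]), array([-0.1, -0.1,  1.6]))
```

View pics/p3.png

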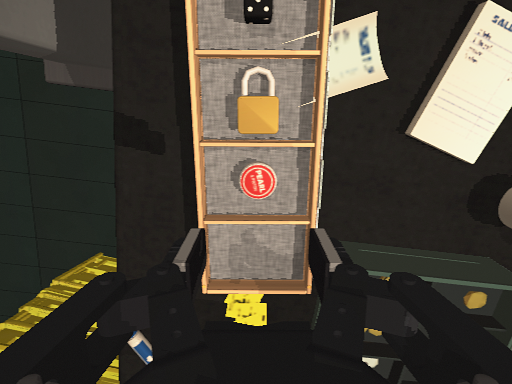

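```bash
python3 - <<'E'
from h import *
import pickle
o=pickle.load(open('pics/p3.pkl','rb'))
P=px('wrist',[(201,222),(312,221),(311,291),(205,291)],.024,o);print(P,P.mean(0), px('wrist',[(258,182)],.019,o))
E
python3 -m handwheel '[0.6,6,0,0,0,0,0,0.6,12,1,0,0,0,0,0.6,18,2,0,0,0,0,0.6,24,3,0,0,0,0,0.6,30,4,0,0,0,0]'; python3 -m handwheel '[0.6,6,1,0,0,0,0,0.6,12,2,0,0,0,0,0.6,18,3,0,0,0,0,0.6,24,3.4,1,0,0,1,0.6,26.4,3.4,1,0,0,1.6]';python3 -m handwheel '[0.6,0,0,0,0,0,0,0.6,0,0,0,0,0,0]'; python3 -c "
from h import *
print(go([.4828,.330,.035],95.4))"
```

```text
[[ 0.42691912 -0.2868424   0.024     ]
 [ 0.53903762 -0.27184109  0.024     ]
 [ 0.55271456 -0.35398737  0.024     ]
 [ 0.43682513 -0.36835169  0.024     ]] [ 0.48887411 -0.32025564  0.024     ] [[ 0.4795453  -0.23912921  0.019     ]]
time: 25.12
ee_pos: [0.4809, 0.0652, 0.1467]
ee_rot: [-3.14, -0.0, 1.693]
wrist_force: [1.5, -0.3, -0.3]
gripper_width: 0.603
grasp_force: 0.0
time: 25.75
ee_pos: [0.4804, 0.3336, 0.1354]
ee_rot: [-3.137, -0.001, 1.67]
wrist_force: [0.0, -2.0, -0.3]
gripper_width: 0.599
grasp_force: 0.0
time: 26.0
ee_pos: [0.4834, 0.3286, 0.1367]
ee_rot: [-3.14, 0.001, 1.665]
wrist_force: [0.0, -0.8, -0.8]
gripper_width: 0.596
grasp_force: 0.0
(array([ 0.16, -0.03, 10.17]), array([-0.1,  0.1, -0. ]))
```

```bash
python3 -m handwheel '[0.6,0.2,0,3,0,0,0,0.6,0.2,0,6,0,0,0,0.6,0.2,0,9,0,0,0,0.6,0.2,0,10.8,0,0,0,0.6,0.2,0,11.5,0,0,0]'; python3 -m handwheel '[0.6,0,0,0,0,0,0,0.45,0,0,0,0,0,0,0.35,0,0,0,0,0,0,0.1,0,0,0,0,0,0,0.1,0,0,0,0,0,0]' 25; python3 -m handwheel '[0.1,0,0,0,0,0,0,0.1,0,0,0,0,0,0]'
```

```text
time: 26.62
ee_pos: [0.4834, 0.3306, 0.0219]
ee_rot: [-3.141, 0.001, 1.664]
wrist_force: [-0.2, -0.3, 0.5]
gripper_width: 0.6
grasp_force: 0.0
time: 27.25
ee_pos: [0.4836, 0.3323, 0.0236]
ee_rot: [3.14, -0.001, 1.665]
wrist_force: [-0.6, -1.1, 6.5]
gripper_width: 0.297
grasp_force: 26.1
time: 27.5
ee_pos: [0.4836, 0.3323, 0.0236]
ee_rot: [3.14, -0.001, 1.665]
wrist_force: [-1.2, -0.7, 6.3]
gripper_width: 0.301
grasp_force: 26.1
```

```bash
python3 -m handwheel '[0.1,0,0,-1,0,0,0,0.1,0,0,-3,0,0,0,0.1,0,0,-6,0,0,0,0.1,-0.5,0,-9,0,0,0,0.1,-4,0,-9,0,0,0]'; python3 -m handwheel '[0.1,-5,-0.5,0,0,0,0,0.1,-10,-1,0,0,0,0,0.1,-16,-1.5,0,0,0,0,0.1,-22,-2,0,0,0,0,0.1,-28,-2.5,0,0,0,-1.6]'; python3 -m handwheel '[0.1,-6,-0.5,0,0,0,0,0.1,-12,-1,0,0,0,0,0.1,-18,-1.5,0,0,0,0,0.1,-24,-2,0,0,0,0,0.1,-29,-2.5,0,0,0,0]'; python3 -m handwheel '[0.1,0,0,0,0,0,0,0.1,0,0,0,0,0,0]'; python3 -c "
from h import *
print(go([.4888,-.3175,.0236],97))"
```

```text
time: 28.12
ee_pos: [0.4872, 0.2958, 0.1172]
ee_rot: [3.136, -0.004, 1.67]
wrist_force: [-0.1, 0.1, -1.3]
gripper_width: 0.298
grasp_force: 25.5
time: 28.75
ee_pos: [0.4886, 0.0092, 0.1143]
ee_rot: [3.14, 0.001, 1.694]
wrist_force: [1.6, -0.4, -1.0]
gripper_width: 0.306
grasp_force: 25.5
time: 29.38
ee_pos: [0.499, -0.2827, 0.1143]
ee_rot: [3.14, 0.001, 1.692]
wrist_force: [1.5, 0.3, -0.3]
gripper_width: 0.304
grasp_force: 25.5
time: 29.62
ee_pos: [0.4994, -0.2791, 0.1136]
ee_rot: [3.141, -0.001, 1.693]
wrist_force: [0.5, 1.3, -0.4]
gripper_width: 0.301
grasp_force: 25.4
(array([-3.69, -1.53,  8.99]), array([ 0.1, -0. ,  0. ]))
```

```bash
python3 -m handwheel '[0.1,-3.6,-1.5,0,0,0,0,0.1,-3.6,-1.5,3,0,0,0,0.1,-3.6,-1.5,6,0,0,0,0.1,-3.6,-1.5,8,0,0,0,0.1,-3.6,-1.5,8.6,0,0,0]'; python3 -m handwheel '[0.1,0,0,0,0,0,0,0.1,0,0,0.15,0,0,0,0.1,0,0,0.3,0,0,0,0.1,0,0,0.3,0,0,0]';python3 -c "
from h import *
print(go([.4888,-.3175,.0236],97))"
```

```text
time: 30.25
ee_pos: [0.4884, -0.3161, 0.026]
ee_rot: [-3.141, -0.001, 1.695]
wrist_force: [0.2, 0.6, 0.2]
gripper_width: 0.302
grasp_force: 25.4
time: 30.75
ee_pos: [0.4886, -0.3176, 0.024]
ee_rot: [3.141, 0.0, 1.693]
wrist_force: [-0.4, 0.7, -1.0]
gripper_width: 0.3
grasp_force: 25.4
(array([0.01, 0.02, 0.04]), array([ 0.,  0., -0.]))
```

```bash
python3 -m handwheel '[0.1,0,0,0.05,0,0,0,0.1,0,0,0.1,0,0,0,0.1,0,0,0.1,0,0,0]'
```

```text
time: 31.12
ee_pos: [0.4886, -0.3176, 0.0236]
ee_rot: [3.142, 0.001, 1.693]
wrist_force: [-2.8, 1.1, 7.7]
gripper_width: 0.297
grasp_force: 26.5
```

Contact with the felt; release and rise, then look.

```bash
python3 -m handwheel '[0.33,0,0,-0.05,0,0,0,0.38,0,0,-0.05,0,0,0,0.55,0,0,-0.05,0,0,0,0.6,0,0,-0.05,0,0,0,0.6,0,0,-2,0,0,0]'; python3 -m handwheel '[0.6,0,0,-5,0,0,0,0.6,0,0,-10,0,0,0,0.6,0,0,-15,0,0,0,0.6,3,0,-20,0,0,0,0.6,3,0,-20,0,0,0]'; python3 -m handwheel '[0.6,5,0,0,0,0,0,0.6,7,0,0,0,0,0,0.6,7,0,0,0,0,0,0.6,7,0,0,0,0,0]'; python3 snap.py fin
```

```text
time: 31.75
ee_pos: [0.4874, -0.3169, 0.042]
ee_rot: [-3.139, -0.002, 1.693]
wrist_force: [0.6, -0.2, 0.6]
gripper_width: 0.601
grasp_force: 0.0
time: 32.38
ee_pos: [0.4878, -0.2853, 0.2493]
ee_rot: [3.134, 0.006, 1.697]
wrist_force: [-0.0, 0.5, -0.1]
gripper_width: 0.6
grasp_force: 0.0
time: 32.88
ee_pos: [0.4761, -0.2197, 0.2427]
ee_rot: [-3.141, 0.001, 1.692]
wrist_force: [0.1, -0.4, -0.5]
gripper_width: 0.597
grasp_force: 0.0
32.875 [ 0.4761 -0.2197  0.2427] [-180.     0.    96.9]
```

View pics/fin.png

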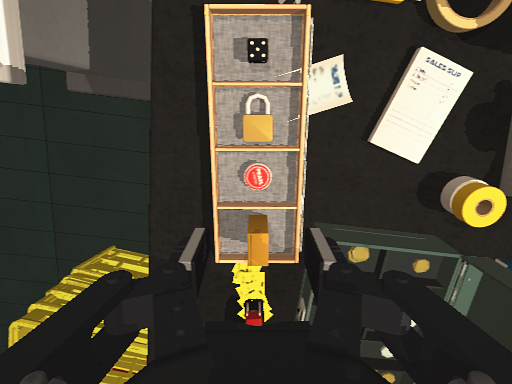

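```bash
python3 - <<'E'
from h import *
import pickle,cv2
o=pickle.load(open('pics/fin.pkl','rb'))
i=cv2.imread('pics/fin.png')[195:275,200:320];cv2.imwrite('pics/finc.png',cv2.resize(i,None,fx=5,fy=5,interpolation=2))
print(px('wrist',[(258,50),(258,177),(258,250),(258,127)],[.031,.019,.069,.021],o))
E
```

```text
[[ 0.46119893 -0.08700599  0.031     ]
 [ 0.47998669 -0.23869462  0.019     ]
 [ 0.48979946 -0.31961558  0.069     ]
 [ 0.47191803 -0.17345487  0.021     ]]
```

View pics/finc.png

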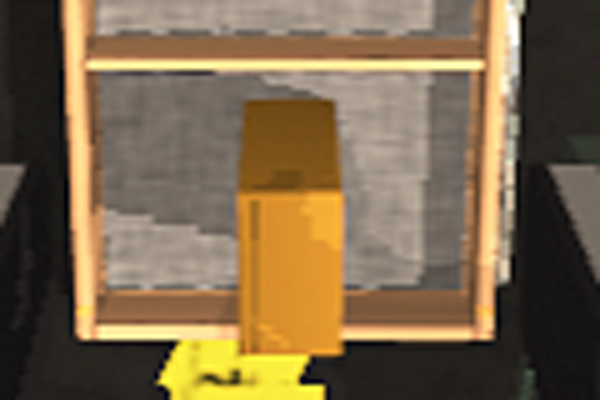

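```bash
python3 -c "
from cell import env
print(env.sign_off())"
```

```text
the job is handed in; nothing more can be done
None
```

The job is handed in: from your left the tray now holds die, padlock, tin and carton (the reverse of the bins), each the same way up, set down and released, by my measurements within about 5 mm of its compartment's middle, after about 33 s of robot time.

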